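Load the combs into the laser marker

TASK

Load the marking station: slide its amber guard window fully open and draw the pallet carriage out to its loading stop, then lay every loose ebony comb flat in a bay of its own on the pallet, lengthwise along the bay. Slide the carriage fully home under the hood, and only then slide the guard fully shut. Leave everything else on the desk where it is.

Things in the scene. Friction and masses are not known exactly. Their poses are not given: they have to be found in the camera images.
- comb0_mid (a point): ebony harmonica comb, a plain dark bar 110 x 24 x 14 mm with ten pale notches along one long edge, about 60 g, lying flat on the desk; this point is its centre (7 mm above what it lies on), x along its length, y across its 24 mm width, z through its 14 mm thickness. Two to four alike are present (absent: None)
- comb1_mid (a point): ebony harmonica comb, a plain dark bar 110 x 24 x 14 mm with ten pale notches along one long edge, about 60 g, lying flat on the desk; this point is its centre (7 mm above what it lies on), x along its length, y across its 24 mm width, z through its 14 mm thickness. Two to four alike are present (absent: None)
- comb2_mid (a point): ebony harmonica comb, a plain dark bar 110 x 24 x 14 mm with ten pale notches along one long edge, about 60 g, lying flat on the desk; this point is its centre (7 mm above what it lies on), x along its length, y across its 24 mm width, z through its 14 mm thickness. Two to four alike are present (absent: None)
- comb3_mid (a point): ebony harmonica comb, a plain dark bar 110 x 24 x 14 mm with ten pale notches along one long edge, about 60 g, lying flat on the desk; this point is its centre (7 mm above what it lies on), x along its length, y across its 24 mm width, z through its 14 mm thickness. Two to four alike are present (absent: None)
- bay0 (a point): bay 0 of the carriage's pallet (bay 0 nearest the robot, bay 3 nearest the hood): this point is the middle of the bay's floor, on the floor's surface (30 mm above the desk); x along the slides, away from the robot; y across them, along the bay; z up. Each bay is 46 mm wide along x and 134 mm long along y, between ribs and rims 4 mm thick and 4 mm high; the bays lie at 50 mm pitch. A comb lies flat along the bay, between the ribs. It moves with the carriage
- bay1 (a point): bay 1 of the carriage's pallet (bay 0 nearest the robot, bay 3 nearest the hood): this point is the middle of the bay's floor, on the floor's surface (30 mm above the desk); x along the slides, away from the robot; y across them, along the bay; z up. Each bay is 46 mm wide along x and 134 mm long along y, between ribs and rims 4 mm thick and 4 mm high; the bays lie at 50 mm pitch. A comb lies flat along the bay, between the ribs. It moves with the carriage
- bay2 (a point): bay 2 of the carriage's pallet (bay 0 nearest the robot, bay 3 nearest the hood): this point is the middle of the bay's floor, on the floor's surface (30 mm above the desk); x along the slides, away from the robot; y across them, along the bay; z up. Each bay is 46 mm wide along x and 134 mm long along y, between ribs and rims 4 mm thick and 4 mm high; the bays lie at 50 mm pitch. A comb lies flat along the bay, between the ribs. It moves with the carriage
- bay3 (a point): bay 3 of the carriage's pallet (bay 0 nearest the robot, bay 3 nearest the hood): this point is the middle of the bay's floor, on the floor's surface (30 mm above the desk); x along the slides, away from the robot; y across them, along the bay; z up. Each bay is 46 mm wide along x and 134 mm long along y, between ribs and rims 4 mm thick and 4 mm high; the bays lie at 50 mm pitch. A comb lies flat along the bay, between the ribs. It moves with the carriage
- pallet (a point): middle of the pallet, on its floor surface, between bays 1 and 2 (on the rib); axes as the bays'; moves with the carriage
- knob (a point): the carriage's black upright knob, 18 mm thick along the slide x, 34 mm along y, on an arm outside the left side of the station; its top is 78 mm above the desk, its foot 38 mm; this point is on its centre line, 62 mm above the desk; axes as the bays'. It moves with the carriage and nothing ever covers it
- guard_grip (a point): the black fin handle on top of the guard window: 16 mm thick along the slide x, 60 mm along y, its foot 74 mm and its top 108 mm above the desk; this point is on its centre line, 95 mm above the desk; axes as the bays'. It moves with the guard
- carriage (a joint): travel of the pallet carriage along the station's slide, m: 0 = at the loading stop, nearest the robot, all four bays in front of the hood; 0.225 = fully home against the rear stop, under the hood. Dry friction 2.5 N, stays where it is left.
- hood (a point): the station's fixed white hood: a low tunnel 215 mm long along the slide, 168 mm wide; this point is the middle of its roof's top face, 66 mm above the desk (roof underside 60 mm); axes as the bays'. Behind it stands a column 170 mm high; two guard rails, tops 50 mm high, run 95 mm either side along the station. With the carriage at 0 the middle of the bays lies 227 mm in front of this point
- guard (a joint): travel of the amber see-through guard window, m: 0 = fully shut, covering the loading bay; 0.22 = fully open, run back over the hood. Moves along the same slide direction, away from the robot as it opens. A flat cover 214 x 180 mm, top face 74 mm above the desk, with 20 mm side skirts. Dry friction 2 N, stays where it is left
- reed_plate: stainless reed plate lying flat, 120 x 32 x 4 mm; a bystander, to be left alone; origin at the centre of its underside
- feeler_block: steel feeler block, 70 x 32 x 24 mm; a bystander, to be left alone; origin at the centre of its underside
- rivet_punch: copper rivet punch lying down, about 125 mm long; a bystander, to be left alone; origin at the centre of its underside
- screwdriver: screwdriver lying down, handle and blade in line; a bystander, to be left alone; origin at the centre of its underside
- harmonica: assembled harmonica, 102 x 28 x 20 mm, with steel covers; a bystander, to be left alone; origin at the centre of its underside
- mug: white mug, 76 mm wide, 90 mm high; a bystander, to be left alone; origin at the centre of its underside
- oil_bottle: closed bottle, 52 mm wide, 120 mm high; a bystander, to be left alone; origin at the centre of its underside
There are look-alikes about, which are no part of the job. What is shaped like the part that bears comb0_mid but turquoise or yellow is not meant. Leave any red look-alike of the part that bears comb1_mid alone.

How it is judged:
By the outcome, as a careful person would: the job done as asked, in the order asked, and still so for the second after the job is handed in, with the robot touching nothing.
Of comb0, comb1, comb2, comb3 only 2 to 4 are there at a start; the rules pass over those that are not, and their reading is None.
At some moment in a run one of comb0, comb1, comb2, comb3 may be knocked a few centimetres aside while the robot is not near it.
Once in a run the grip may slacken for a moment while it holds something.
It also fails if it takes over 210 s, if anything falls off the work surface, if the arm or the gripper's body presses on something with over 40 N, if the wrist force passes 120 N, or if a joint passes its speed limit or range.

ROBOT

A 7-joint arm with a two-finger parallel gripper is mounted at the origin on the work surface. World frame = base frame: x ahead of the robot, y to its left, z up, the work surface at z = 0. Lengths are in mm, angles in rad, forces in N, time in s.
With the tool pointing down it reaches from about 350 to 775 mm from the base axis. Payload 3.1 kg.
Tool frame: the origin (TCP) lies midway between the tips of the shut fingers; the grasp point (between the pads) lies 19 mm behind it; z points along the fingers, y is the line along which they close (so a half turn about z gives the same grasp; the last joint's range is limited). The gripper opens to 85 mm and grips with 20 to 120 N. Pads are 22 mm wide; open, the fingers measure 114 mm over their backs; the gripper's body (76 mm by 85 mm) begins 54 mm behind the grasp point. The pads swing forward as they close: fully open they stand 13 mm farther back than shut.
Start: joints at [-1.292, 0.311, 0.014, 1.512, -0.004, 1.319, -0.027], TCP at [173.402, 521.966, 231.304] pointing down, gripper open.
Joint ranges: [-2.7, 2.7], [-0.3, 1.91], [-1.27, 1.3], [0.12, 2.57], [-1.44, 4.58], [0.2, 2.03], [-3.05, 3.05]. Speed limits (rad/s): [2.79, 2.79, 3.14, 3.14, 3.14, 3.14, 3.14].

INTERFACE

Orientations are given as a unit quaternion [x, y, z, w].
In Python, from bench import monitor, viewer, workorder, spotter gives the robot as it stands.
- The arm moves only by the shell command python3 -m inch 'ROWS'. ROWS is JSON, a list of rows, each a list of 3 entries, a list of its own where there are three numbers: the opening in per cent of the stroke, from 0 (shut) to 100 (fully open), then the shift along the tool's x, y, z in m, then the turn, a rotation vector about the tool's x, y, z in rad. In form: [[gripper, [tx, ty, tz], [wx, wy, wz]], ...]. A call has 1 to 5 rows; each row is the pose to reach, as a shift and turn from the pose commanded when the call began, along the tool's axes at that moment; what a row does not reach only later rows make up. A row lasts 1/12 s, in which the tool goes at most 41.7 mm and 7.16 degrees, less where a joint would pass 70% of its speed; a pose out of reach is approached as far as the arm can. A call with a gripper value outside its range is refused whole. The fingers move at their own pace and stop on an object; the grip force is fixed at half the most. Time passes only in rows, so rows that repeat a pose let the fingers close. It gives the time, the measured TCP pose, the force, the opening and the grip force at its end, in the units of the state.
- monitor.get_obs(): the state, without advancing time (a new reading comes with each control period).
- viewer.camera(name): name is "side" or "top"; returns a dict with "pixels" (420x560x3 uint8, red, green, blue), "vfov" (degrees; the focal length in pixels is half the picture's height over the tangent of half this angle, whatever the lens; pixels are square), "cx", "cy" (the principal point, pixels), "rvec" (rotation vector, rad) and "tvec" (3), from world to camera coordinates, as OpenCV has them. Camera axes: x right, y down, z forward; pixel columns grow to the right and rows downward; lengths in mm; the calibration is good to about 2 mm. A picture is of the moment at which its call begins. There is no depth.
- workorder.job_done(): hands the job in; it is judged then, once.
Trained networks look in a picture, given as the dict that the camera call returned (one of the last four; its "shot" number tells which), for a name from the list of things; names that differ only in an ending like _2 or _b are one class to them, and where a whole thing is asked for, a point or a joint stands for the part that bears it (a point fixed in the world has none). Each returns a list of dicts, best first, with "p" (0 to 1); they miss things now and then, are a little off and sometimes report something else, mostly with a low value. They report only what shows in the picture. A call takes as long as a camera call. They do not tell look-alikes from the thing itself.
- spotter.search_frame(name, picture): "at" ([x, y, z] in mm, in the coordinates of the camera as it stood for that picture, good to about 4 mm: the middle of the surface that is visible of it).
- spotter.place_of(name, picture): "at" ([x, y, z] in mm, in the coordinates of the camera as it stood for that picture, good to about 4 mm: a listed point, or the origin of a listed thing).
The state is a dict: "t": time; "joint_pos": joint angles; "dq": joint speeds; "joint_efforts": joint torques, N m; "position": TCP position; "ee_rot": TCP orientation; "wrist_force": force on the tool from outside, world axes, zero at the start; "wrist_torque": the same for the moment, N m; "width": finger opening in mm; "finger_force": force on a finger pad.
Only numpy, scipy, OpenCV 4.12 (cv2) and the standard library are available. Lean on these libraries where they do the work, as an engineer would, in place of code of your own. Each camera call takes 0.05 s, during which the arm holds its last target. There are 200 camera calls.

## Working session

There is one attempt and no reset: what is moved stays moved. The work goes in short steps, Python scripts to look and compute and a shell command to move; the robot and the scene stay as the last step left them, time stands still between calls to the robot, and variables do not carry over. Pictures are saved under pics/ and viewed, at most 18 in all, crops included, and the job is handed in when it is done.

```bash
mkdir -p pics
cat > h.py <<'E'
import numpy as np, cv2
from scipy.spatial.transform import Rotation as R
from bench import monitor, viewer, workorder, spotter
def toworld(c,p):
    M=cv2.Rodrigues(np.array(c["rvec"],float))[0]
    return M.T@(np.array(p,float)-np.array(c["tvec"],float))
def pix(c,P):
    f=210/np.tan(np.radians(c["vfov"])/2)
    M=cv2.Rodrigues(np.array(c["rvec"],float))[0]; q=M@np.array(P,float)+np.array(c["tvec"],float)
    return np.array([c["cx"]+f*q[0]/q[2],c["cy"]+f*q[1]/q[2]])
def onplane(c,u,v,z):
    f=210/np.tan(np.radians(c["vfov"])/2)
    M=cv2.Rodrigues(np.array(c["rvec"],float))[0]; o=-M.T@np.array(c["tvec"],float)
    d=M.T@np.array([(u-c["cx"])/f,(v-c["cy"])/f,1]); return o+d*(z-o[2])/d[2]
def save(c,n): cv2.imwrite("pics/"+n,cv2.cvtColor(c["pixels"],cv2.COLOR_RGB2BGR))
def look(c,names,fn=spotter.place_of):
    for n in names:
        for r in fn(n,c):
            w=toworld(c,r["at"]); print(n,round(r["p"],2),w.round(0),pix(c,w).round(0))
def st():
    o=monitor.get_obs(); q=R.from_quat(o["ee_rot"]).as_matrix()
    print(o["t"],np.round(o["position"],1),"x",q[:,0].round(3),"y",q[:,1].round(3),"z",q[:,2].round(3),"w",o["width"],"F",np.round(o["wrist_force"],1),o["finger_force"],"j",np.round(o["joint_pos"],2))
E
python3 - <<'E'
from h import *
st()
for n in("top","side"):
    c=viewer.camera(n); save(c,n+"0.png"); print(n,(-cv2.Rodrigues(np.array(c["rvec"]))[0].T@np.array(c["tvec"])).round(0))
    look(c,["comb0_mid","bay0","bay3","knob","guard_grip","hood","mug","oil_bottle"])
E
```

```text
0.0 [173.2 521.3 230.2] x [-0.949  0.315 -0.   ] y [ 0.315  0.949 -0.002] z [-0.001 -0.002 -1.   ] w 85.61322202650133 F [-0.   0.3  0.1] 0.0 j [-1.29  0.31  0.01  1.51 -0.    1.32 -0.03]
top [ 372.   21. 1212.]
comb0_mid 0.87 [ 473. -189.    9.] [335. 229.]
comb0_mid 0.81 [ 612. -264.    2.] [356. 186.]
comb0_mid 0.48 [ 808. -192.    7.] [331. 127.]
knob 0.61 [765.  15.  68.] [268. 135.]
knob 0.43 [613. 134.  58.] [230. 184.]
guard_grip 0.72 [495.  -2.  91.] [276. 221.]
hood 0.7 [765.  15.  68.] [268. 135.]
oil_bottle 0.76 [ 626. -459.    0.] [415. 180.]
side [ 127. -807. 1170.]
comb0_mid 0.8 [ 616. -259.    8.] [347. 283.]
comb0_mid 0.55 [ 804. -193.    8.] [385. 241.]
comb0_mid 0.51 [ 469. -187.    9.] [290. 285.]
knob 0.41 [614. 136.  62.] [281. 184.]
hood 0.68 [760.  21.  70.] [338. 189.]
hood 0.25 [617. 136.  63.] [282. 184.]
mug 0.68 [381. 497.   6.] [180. 155.]
oil_bottle 0.8 [ 627. -457.    4.] [391. 337.]
```

View pics/top0.png

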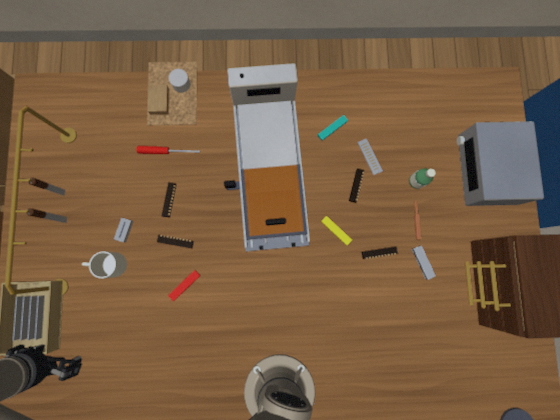

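View pics/side0.png

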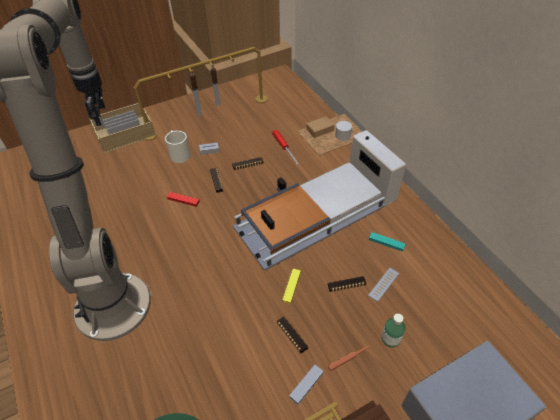

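Top view: four dark combs at about (169,199), (175,241), (356,185) and (379,253). The red, yellow and turquoise bars are decoys. The guard is shut with its fin at (276,221), and the knob is at (230,184).

```bash
cat >> h.py <<'E'
def comb(c,guess):
    """guess: world xy. dark blob near it -> world centre, axis angle (deg) on top face"""
    u0=pix(c,[guess[0],guess[1],14]).round().astype(int); r=34
    x0,y0=u0-r; x0=max(x0,0);y0=max(y0,0)
    g=c["pixels"][y0:y0+2*r,x0:x0+2*r].max(2)
    m=(g<55).astype(np.uint8); m=cv2.morphologyEx(m,cv2.MORPH_CLOSE,np.ones((3,3),np.uint8))
    n,l,s,_=cv2.connectedComponentsWithStats(m)
    d=[(s[i,4] if s[i,4]>60 else 0) for i in range(1,n)]; i=1+int(np.argmax(d))
    pts=np.argwhere(l==i)[:,::-1].astype(np.float32)+[x0,y0]
    P=np.array([onplane(c,u,v,14)[:2] for u,v in pts],np.float32)
    (cx,cy),(w,h),a=cv2.minAreaRect(P)
    if w<h: a+=90;w,h=h,w
    return np.array([cx,cy]).round(1),round((a+90)%180-90,1),(round(w),round(h)),len(P)
E
python3 - <<'E'
from h import *
for n in("top","side"):
    c=viewer.camera(n)
    cand=[(473,-189),(612,-261)]
    T=[(169,199),(175,241),(356,185),(379,253)] if n=="top" else [(248,163),(216,180),(347,284),(292,334)]
    for u in T: print(n,comb(c,onplane(c,*u,14)[:2]))
    hsv=cv2.cvtColor(c["pixels"],cv2.COLOR_RGB2HSV)
    m=cv2.inRange(hsv,(5,200,110),(18,255,255)); k,l,s,_=cv2.connectedComponentsWithStats(m)
    i=1+np.argmax(s[1:,4]); print(s[i]); p=np.argwhere(l==i)[:,::-1]
    P=np.array([onplane(c,*q,74)[:2] for q in p],np.float32); print("guard",cv2.minAreaRect(P))
    look(c,["guard_grip","knob","hood"])
st()
E
```

```text
top (array([578.7, 331.7]), -9.6, (107, 23), 200)
top (array([446.2, 309.8]), 80.0, (107, 20), 195)
top (array([ 611.9, -260.3]), -16.3, (108, 21), 204)
top (array([ 398.8, -320.8]), -81.4, (107, 19), 191)
[266 192   2   2   2]
guard ((582.92919921875, 24.057884216308594), (4.27960205078125, 0.0), 134.22494506835938)
guard_grip 0.95 [496.   2.  89.] [275. 220.]
guard_grip 0.16 [766.  18.  70.] [267. 134.]
knob 0.72 [614. 137.  58.] [229. 184.]
knob 0.24 [383. 500.   1.] [114. 264.]
hood 0.86 [768.  18.  68.] [267. 134.]
side (array([628., 312.]), 63.3, (5, 0), 2)
side (array([524.6, 328.2]), 65.5, (5, 0), 2)
side (array([ 611.9, -263.1]), -17.4, (109, 25), 198)
side (array([ 401. , -324.8]), -87.4, (109, 24), 220)Traceback (most recent call last):
  File "<stdin>", line 9, in <module>
    return _wrapfunc(a, 'argmax', axis=axis, out=out, **kwds)
    return bound(*args, **kwds)
ValueError: attempt to get argmax of an empty sequence
```

```bash
cat >> h.py <<'E'
def to(x,y,z,yaw):
    """tool-frame shift (m) and turn (rad, about tool z) to reach TCP xyz (mm), tool y axis at world angle yaw (deg, mod 180)"""
    o=monitor.get_obs(); q=R.from_quat(o["ee_rot"]).as_matrix(); d=np.array([x,y,z])-o["position"]
    cur=np.degrees(np.arctan2(q[1,1],q[0,1])); dy=(yaw-cur+90)%180-90
    T=R.from_euler("z",cur+dy,degrees=True).as_matrix()@np.array([[0,1,0],[1,0,0],[0,0,-1.]])
    rv=R.from_matrix(q.T@T).as_rotvec() 
    print("pos",np.round(o["position"],1),"yaw",cur.round(1),"-> shift",(q.T@d/1000).round(4),"turn",rv.round(3),"then (turned axes)",(T.T@d/1000).round(4),"w",round(o["width"],1),"j7",round(o["joint_pos"][6],2))
E
a='[100,[0,0,0],[0,0,0.6]]'; true
python3 -m inch '[[70,[0,0,0],[0,0,0.6]],[70,[0,0,0],[0,0,0.6]],[70,[0,0,0],[0,0,0.6]],[70,[0,0,0],[0,0,0.6]],[70,[0,0,0],[0,0,0.6]]]'
python3 -m inch '[[70,[0,0,0],[0,0,0.583]],[70,[0,0,0],[0,0,0.583]],[70,[0,0,0],[0,0,0.583]],[70,[0,0,0],[0,0,0.583]],[70,[0,0,0],[0,0,0.583]]]'
python3 -c "from h import *;to(496,0,200,3.8)"
```

```text
t: 1.57
position: [173.4, 522.0, 231.3]
ee_rot: [0.447, 0.895, 0.0, 0.0]
wrist_force: [0.1, -0.7, -0.1]
width: 59.8
finger_force: 0.0
t: 1.98
position: [173.4, 522.0, 231.3]
ee_rot: [0.685, 0.729, 0.0, -0.0]
wrist_force: [-0.3, 0.0, -0.4]
width: 59.7
finger_force: 0.0
pos [173.4 522.  231.3] yaw 3.5 -> shift [-0.5409  0.2899  0.0313] turn [ 0.    -0.    -0.005] then (turned axes) [-0.5422  0.2873  0.0313] w 59.7 j7 -1.17
```

```bash
python3 -m inch '[[70,[-0.18,0.096,0.01],[0,0,0]],[70,[-0.18,0.096,0.01],[0,0,0]],[70,[-0.18,0.096,0.01],[0,0,0]],[70,[-0.18,0.096,0.01],[0,0,0]],[70,[-0.18,0.096,0.01],[0,0,0]]]' >/dev/null
python3 -m inch '[[70,[-0.18,0.096,0.01],[0,0,0]],[70,[-0.18,0.096,0.01],[0,0,0]],[70,[-0.18,0.096,0.01],[0,0,0]],[70,[-0.18,0.096,0.01],[0,0,0]],[70,[-0.18,0.096,0.01],[0,0,0]]]' >/dev/null
python3 -m inch '[[70,[-0.18,0.096,0.01],[0,0,0]],[70,[-0.18,0.096,0.01],[0,0,0]],[70,[-0.18,0.096,0.01],[0,0,0]],[70,[-0.18,0.096,0.01],[0,0,0]],[70,[-0.18,0.096,0.01],[0,0,0]]]'
python3 -c "
from h import *
to(496,0,82,3.8)
c=viewer.camera('side'); save(c,'s1.png'); look(c,['guard_grip','knob'])"
```

```text
t: 3.23
position: [498.0, 0.0, 201.6]
ee_rot: [0.683, 0.73, 0.0, 0.001]
wrist_force: [0.3, 0.6, -0.3]
width: 59.8
finger_force: 0.0
pos [498.    0.  201.6] yaw 3.8 -> shift [ 0.0002 -0.0022  0.1196] turn [0.001 0.    0.   ] then (turned axes) [ 1.000e-04 -2.000e-03  1.196e-01] w 59.8 j7 0.2
guard_grip 0.72 [491.   4.  98.] [266. 218.]
knob 0.54 [618. 135.  62.] [283. 184.]
```

View pics/s1.png

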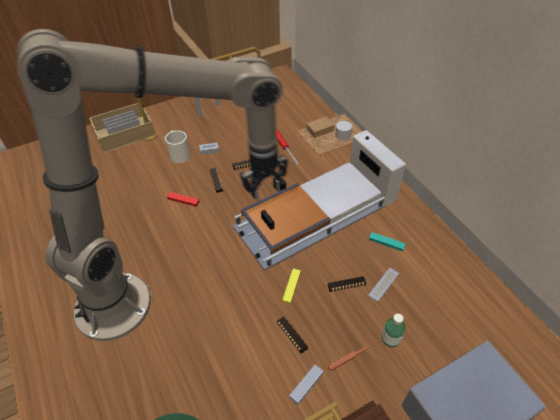

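The gripper is above the fin at (266,218), with the fingers straddling along the slide. Next I descend, grip and slide the guard open.

```bash
python3 -m inch '[[70,[0,-0.003,0.04],[0,0,0]],[70,[0,-0.003,0.08],[0,0,0]],[70,[0,-0.003,0.12],[0,0,0]],[70,[0,-0.003,0.12],[0,0,0]],[70,[0,-0.003,0.12],[0,0,0]]]'
python3 -m inch '[[0,[0,0,0],[0,0,0]],[0,[0,0,0],[0,0,0]],[0,[0,0,0],[0,0,0]],[0,[0,0,0],[0,0,0]],[0,[0,0,0],[0,0,0]]]'
python3 -m inch '[[0,[0,0.02,0],[0,0,0]],[0,[0,0.04,0],[0,0,0]],[0,[0,0.06,0],[0,0,0]],[0,[0,0.08,0],[0,0,0]],[0,[0,0.10,0],[0,0,0]]]'
```

```text
t: 3.8
position: [491.8, 3.7, 80.1]
ee_rot: [0.682, 0.731, -0.002, -0.002]
wrist_force: [-0.3, 0.1, 1.3]
width: 59.8
finger_force: 0.0
t: 4.22
position: [495.7, 2.5, 83.7]
ee_rot: [0.683, 0.731, 0.002, 0.001]
wrist_force: [-1.6, 0.6, 6.2]
width: 15.0
finger_force: 60.3
t: 4.63
position: [594.9, 9.3, 83.8]
ee_rot: [0.683, 0.731, 0.001, 0.0]
wrist_force: [-3.7, 0.1, 8.6]
width: 14.7
finger_force: 60.4
```

```bash
python3 -m inch '[[0,[0,0.02,0],[0,0,0]],[0,[0,0.04,0],[0,0,0]],[0,[0,0.06,0],[0,0,0]],[0,[0,0.08,0],[0,0,0]],[0,[0,0.10,0],[0,0,0]]]'
python3 -m inch '[[0,[0,0.008,0],[0,0,0]],[0,[0,0.015,0],[0,0,0]],[0,[0,0.02,0],[0,0,0]],[0,[0,0.022,0],[0,0,0]],[0,[0,0.024,0],[0,0,0]]]'
```

```text
t: 5.05
position: [694.5, 16.1, 83.9]
ee_rot: [0.683, 0.731, 0.001, 0.0]
wrist_force: [-3.4, 0.3, 7.1]
width: 15.0
finger_force: 60.2
t: 5.47
position: [698.9, 16.4, 83.6]
ee_rot: [0.684, 0.729, -0.013, -0.017]
wrist_force: [-48.7, 1.3, 30.9]
width: 15.0
finger_force: 77.3
```

```bash
python3 -m inch '[[0,[0,-0.02,0],[0,0,0]],[0,[0,-0.02,0],[0,0,0]],[50,[0,-0.02,0],[0,0,0]],[50,[0,-0.02,0],[0,0,0]],[50,[0,-0.02,0],[0,0,0]]]'
python3 -m inch '[[50,[0,0,-0.04],[0,0,0]],[50,[0,0,-0.08],[0,0,0]],[50,[0.04,0,-0.09],[0,0,0]],[50,[0.08,0,-0.09],[0,0,0]],[50,[0.12,0,-0.09],[0,0,0]]]'
python3 -c "
from h import *
c=viewer.camera('top'); save(c,'t2.png'); look(c,['guard_grip','knob','bay0','bay1','bay2','bay3','hood'])
c=viewer.camera('side'); look(c,['guard_grip','knob','bay0','bay1','bay2','bay3'])
to(614,137,62,3.8)"
```

```text
t: 5.88
position: [698.7, 16.2, 81.7]
ee_rot: [0.683, 0.731, 0.001, 0.001]
wrist_force: [-0.5, -0.6, -0.1]
width: 42.7
finger_force: 0.0
t: 6.3
position: [691.5, 135.9, 173.6]
ee_rot: [0.684, 0.73, 0.002, 0.002]
wrist_force: [1.0, 1.5, -1.0]
width: 42.9
finger_force: 0.0
guard_grip 0.85 [697.  15.  91.] [269. 154.]
knob 0.55 [611. 137.  61.] [229. 185.]
bay0 0.93 [620.  13.  30.] [270. 183.]
bay0 0.74 [673.  13.  32.] [269. 167.]
bay1 0.93 [620.  13.  30.] [270. 183.]
bay1 0.74 [673.  13.  32.] [269. 167.]
bay2 0.93 [620.  13.  30.] [270. 183.]
bay2 0.74 [673.  13.  32.] [269. 167.]
bay3 0.93 [620.  13.  30.] [270. 183.]
bay3 0.74 [673.  13.  32.] [269. 167.]
hood 0.75 [768.  16.  69.] [268. 134.]
guard_grip 0.58 [694.  15.  96.] [322. 192.]
guard_grip 0.22 [384. 496.   5.] [181. 155.]
guard_grip 0.18 [742. 339.   2.] [286. 149.]
knob 0.92 [618. 138.  63.] [282. 184.]
knob 0.51 [697.  19.  97.] [322. 191.]
bay0 0.92 [724.  21.  38.] [328. 200.]
bay0 0.61 [674.  19.  34.] [315. 207.]
bay1 0.92 [724.  21.  38.] [328. 200.]
bay1 0.61 [674.  19.  34.] [315. 207.]
bay2 0.92 [724.  21.  38.] [328. 200.]
bay2 0.61 [674.  19.  34.] [315. 207.]
bay3 0.92 [724.  21.  38.] [328. 200.]
bay3 0.61 [674.  19.  34.] [315. 207.]
pos [689.5 135.3 171.3] yaw 3.8 -> shift [ 0.0067 -0.0753  0.1093] turn [ 0. -0.  0.] then (turned axes) [ 0.0067 -0.0752  0.1093] w 42.1 j7 0.08
```

View pics/t2.png

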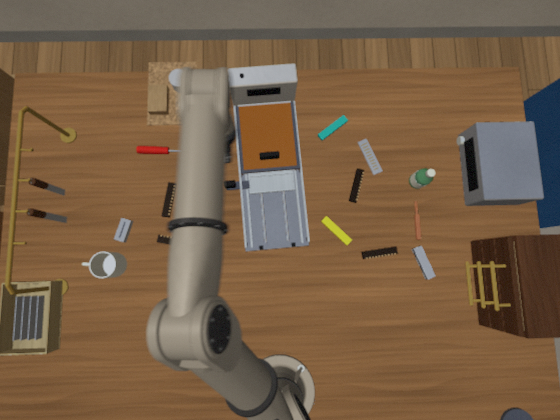

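The guard is now fully back against the column, and the pallet is partway under the hood with the knob at (229,185). Next I draw the knob out.

```bash
python3 -m inch '[[50,[0.006,-0.04,0],[0,0,0]],[50,[0.006,-0.075,0],[0,0,0]],[50,[0.006,-0.075,0.04],[0,0,0]],[50,[0.006,-0.075,0.08],[0,0,0]],[50,[0.006,-0.075,0.122],[0,0,0]]]'
python3 -m inch '[[50,[0,0,0],[0,0,0]],[0,[0,0,0],[0,0,0]],[0,[0,0,0],[0,0,0]],[0,[0,0,0],[0,0,0]],[0,[0,0,0],[0,0,0]]]'
python3 -m inch '[[0,[0,-0.02,0],[0,0,0]],[0,[0,-0.04,0],[0,0,0]],[0,[0,-0.06,0],[0,0,0]],[0,[0,-0.08,0],[0,0,0]],[0,[0,-0.10,0],[0,0,0]]]'
```

```text
t: 7.47
position: [615.0, 137.5, 50.4]
ee_rot: [0.683, 0.731, 0.002, 0.001]
wrist_force: [0.4, 0.2, 0.1]
width: 42.9
finger_force: 0.0
t: 7.88
position: [616.3, 136.5, 52.3]
ee_rot: [0.683, 0.73, 0.002, 0.001]
wrist_force: [-0.0, -0.6, 0.1]
width: 16.5
finger_force: 62.1
t: 8.3
position: [517.7, 129.8, 52.3]
ee_rot: [0.683, 0.73, 0.003, 0.003]
wrist_force: [5.3, -0.8, -1.9]
width: 17.3
finger_force: 64.7
```

```bash
python3 -m inch '[[0,[0,-0.015,0],[0,0,0]],[0,[0,-0.03,0],[0,0,0]],[0,[0,-0.04,0],[0,0,0]],[0,[0,-0.045,0],[0,0,0]],[0,[0,-0.045,0],[0,0,0]]]'
python3 -m inch '[[0,[0,-0.004,0],[0,0,0]],[0,[0,-0.008,0],[0,0,0]],[0,[0,-0.012,0],[0,0,0]],[0,[0,-0.015,0],[0,0,0]],[0,[0,-0.018,0],[0,0,0]]]'
```

```text
t: 8.72
position: [470.9, 126.7, 52.2]
ee_rot: [0.683, 0.73, 0.002, 0.001]
wrist_force: [-2.9, -1.8, 8.2]
width: 17.0
finger_force: 66.3
t: 9.13
position: [456.2, 125.7, 52.2]
ee_rot: [0.683, 0.73, 0.004, 0.003]
wrist_force: [9.3, -1.2, -2.8]
width: 16.8
finger_force: 64.5
```

```bash
python3 -m inch '[[0,[0,-0.003,0],[0,0,0]],[0,[0,-0.006,0],[0,0,0]],[0,[0,-0.009,0],[0,0,0]],[0,[0,-0.009,0],[0,0,0]],[0,[0,-0.009,0],[0,0,0]]]'
```

```text
t: 9.55
position: [456.4, 125.6, 52.3]
ee_rot: [0.684, 0.73, 0.01, 0.01]
wrist_force: [26.3, 1.6, -19.2]
width: 16.6
finger_force: 66.2
```

```bash
python3 -m inch '[[0,[0,0.008,0],[0,0,0]],[40,[0,0.008,0],[0,0,0]],[40,[0,0.008,0],[0,0,0]],[40,[0,0.008,0],[0,0,0]],[40,[0,0.008,-0.02],[0,0,0]]]'
python3 -m inch '[[40,[0,0,-0.04],[0,0,0]],[40,[0,0,-0.07],[0,0,0.1]],[55,[0.04,0,-0.07],[0,0,0.24]],[55,[0.08,0,-0.07],[0,0,0.24]],[55,[0.12,0,-0.07],[0,0,0.24]]]'
python3 -c "
from h import *
for n in ('top','side'):
  c=viewer.camera(n); save(c,n+'3.png'); look(c,['knob','bay0','pallet','hood','comb0_mid'])
  if n=='top':
    for g in [(579,332),(612,-261),(400,-322)]: print(comb(c,g))
to(446,310,100,-10)"
```

```text
t: 9.97
position: [448.1, 125.3, 67.0]
ee_rot: [0.683, 0.73, -0.002, -0.001]
wrist_force: [0.5, 0.4, 0.0]
width: 33.8
finger_force: 0.0
t: 10.38
position: [441.9, 246.8, 140.5]
ee_rot: [0.767, 0.642, 0.001, -0.001]
wrist_force: [0.8, 1.1, -0.2]
width: 47.4
finger_force: 0.0
knob 0.7 [455. 124.  60.] [234. 236.]
knob 0.32 [738. 335.  -1.] [169. 152.]
bay0 0.91 [564.   6.  27.] [273. 201.]
bay0 0.7 [611.   7.  30.] [272. 186.]
bay0 0.67 [515.   0.  32.] [275. 216.]
pallet 0.71 [542.   1.  28.] [274. 208.]
pallet 0.4 [695.  14.  90.] [269. 155.]
hood 0.65 [770.  21.  69.] [266. 133.]
comb0_mid 0.81 [ 616. -262.    3.] [355. 185.]
comb0_mid 0.75 [ 809. -193.    7.] [331. 127.]
comb0_mid 0.67 [ 471. -192.    6.] [336. 230.]
comb0_mid 0.51 [735. 334.  -2.] [170. 153.]
(array([552.7, 321.1]), 7.1, (158, 37), 264)
(array([ 612.1, -259.9]), -15.8, (108, 21), 200)
(array([ 398.5, -320.9]), -81.4, (107, 19), 185)
knob 0.64 [457. 126.  63.] [239. 204.]
bay0 0.79 [611.   7.  37.] [300. 216.]
bay0 0.61 [514.   2.  33.] [274. 229.]
bay0 0.55 [564.   3.  37.] [288. 222.]
pallet 0.68 [ 400. -321.   10.] [292. 334.]
pallet 0.59 [541.   8.  32.] [280. 225.]
hood 0.65 [759.  21.  72.] [337. 189.]
hood 0.28 [ 493. -451.    3.] [348. 359.]
comb0_mid 0.71 [ 614. -255.   10.] [345. 282.]
comb0_mid 0.64 [ 470. -189.    9.] [291. 285.]
comb0_mid 0.64 [ 807. -193.    9.] [386. 241.]
pos [442.7 244.4 139.7] yaw -10.0 -> shift [ 0.0651 -0.0082  0.0397] turn [-0. -0. -0.] then (turned axes) [ 0.0651 -0.0082  0.0397] w 47.1 j7 -0.49
```

View pics/top3.png

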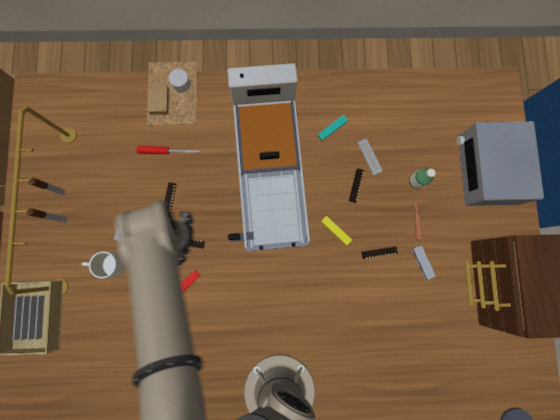

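The carriage is at its stop and all four bays are clear, around (273,207). Next is comb B at (175,241).

```bash
python3 -m inch '[[60,[0.03,-0.008,0.02],[0,0,0]],[60,[0.065,-0.008,0.03],[0,0,0]],[60,[0.065,-0.008,0.07],[0,0,0]],[60,[0.065,-0.008,0.11],[0,0,0]],[60,[0.065,-0.008,0.133],[0,0,0]]]'
python3 -m inch '[[60,[0,0,0],[0,0,0]],[0,[0,0,0],[0,0,0]],[0,[0,0,0],[0,0,0]],[0,[0,0,0],[0,0,0]],[0,[0,0,0],[0,0,0]]]'
python3 -m inch '[[0,[0,0,-0.02],[0,0,0]],[0,[0,0,-0.05],[0,0,0]],[0,[0,0,-0.09],[0,0,-0.1]],[0,[0,0,-0.12],[0,0,-0.2]],[0,[0,0,-0.12],[0,0,-0.24]]]'
python3 -c "
from h import *
to(464.7,-1.1,130,3.9)"
```

```text
t: 11.4
position: [443.6, 310.1, 3.0]
ee_rot: [0.765, 0.644, -0.003, -0.0]
wrist_force: [-0.9, -0.6, -1.0]
width: 51.2
finger_force: 0.0
t: 11.82
position: [447.8, 311.6, 9.0]
ee_rot: [0.766, 0.643, 0.002, 0.0]
wrist_force: [0.1, -0.4, 3.0]
width: 21.7
finger_force: 58.2
t: 12.23
position: [451.1, 313.5, 135.2]
ee_rot: [0.682, 0.732, 0.008, 0.001]
wrist_force: [0.9, 1.4, -0.8]
width: 21.6
finger_force: 58.0
pos [451.1 313.5 135.2] yaw 4.0 -> shift [-0.3148 -0.0087  0.002 ] turn [ 0.014 -0.01   0.003] then (turned axes) [-0.3148 -0.0078  0.0052] w 21.6 j7 -0.35
```

```bash
python3 -m inch '[[0,[-0.04,0,0],[0,0,0]],[0,[-0.08,-0.002,0],[0,0,0]],[0,[-0.12,-0.004,0],[0,0,0]],[0,[-0.16,-0.006,0],[0,0,0]],[0,[-0.2,-0.008,0],[0,0,0]]]'
python3 -m inch '[[0,[-0.04,0,0],[0,0,0]],[0,[-0.08,0,0],[0,0,0]],[0,[-0.105,0,0],[0,0,0]],[0,[-0.115,0,0],[0,0,0]],[0,[-0.115,0,0],[0,0,0]]]'
python3 -m inch '[[0,[0,0,0],[0,0,0]],[0,[0,0,0],[0,0,0]],[0,[0,0,0],[0,0,0]]]'
python3 -c "
from h import *
to(464.7,-1.1,38,3.9)
c=viewer.camera('side'); s=c['pixels'][130:290,190:390]; cv2.imwrite('pics/s4.png',cv2.resize(s[:,:,::-1],None,fx=3.5,fy=3.5,interpolation=2))"
```

```text
t: 12.65
position: [451.5, 109.1, 127.9]
ee_rot: [0.683, 0.73, 0.002, 0.0]
wrist_force: [1.2, 0.2, 0.1]
width: 21.8
finger_force: 58.1
t: 13.07
position: [459.5, -7.4, 127.9]
ee_rot: [0.685, 0.728, 0.001, 0.001]
wrist_force: [0.7, 0.5, -0.7]
width: 21.7
finger_force: 58.1
t: 13.32
position: [459.0, -1.5, 126.6]
ee_rot: [0.681, 0.732, 0.0, -0.0]
wrist_force: [-0.9, 0.1, -0.9]
width: 21.6
finger_force: 58.0
pos [459.   -1.5 126.6] yaw 4.1 -> shift [-0.0001  0.0057  0.0886] turn [-0.    -0.001  0.003] then (turned axes) [0.     0.0057 0.0886] w 21.6 j7 0.25
```

View pics/s4.png

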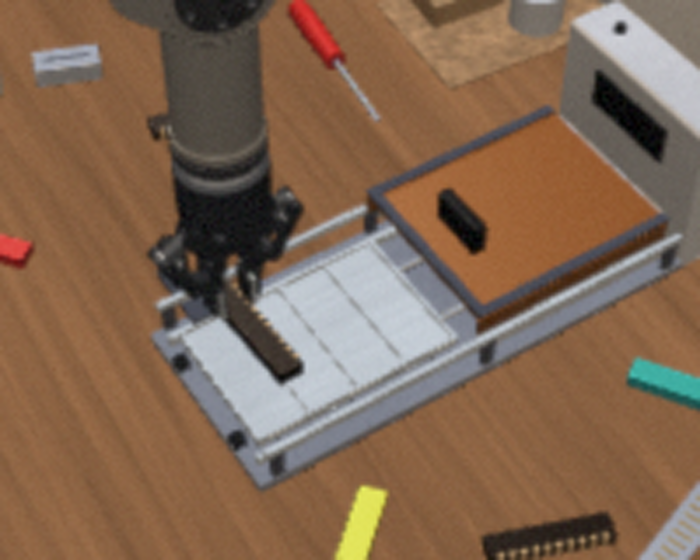

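Comb B is held level and aligned over bay 0 and clears the rails. Lowering it.

```bash
python3 -m inch '[[0,[0,0.006,0.035],[0,0,0]],[0,[0,0.006,0.07],[0,0,0]],[0,[0,0.006,0.084],[0,0,0]],[0,[0,0.006,0.089],[0,0,0]],[0,[0,0.006,0.089],[0,0,0]]]'
python3 -m inch '[[38,[0,0,0],[0,0,0]],[38,[0,0,0],[0,0,0]],[38,[0,0,0],[0,0,0]],[38,[0,0,-0.02],[0,0,0]],[38,[0,0,-0.06],[0,0,0]]]'
python3 -m inch '[[40,[0.04,0,-0.04],[0,0,0]],[40,[0.08,0.02,-0.05],[0,0,0]],[40,[0.12,0.035,-0.05],[0,0,0]],[40,[0.16,0.05,-0.05],[0,0,0]],[40,[0.2,0.06,-0.05],[0,0,0]]]'
python3 -c "
from h import *
c=viewer.camera('top');save(c,'t5.png');look(c,['comb0_mid'])
print('A',comb(c,(579,332)),'bay',comb(c,(465,-1)))
to(579,332,100,80.4)"
```

```text
t: 13.78
position: [467.0, -0.8, 38.3]
ee_rot: [0.682, 0.732, 0.002, 0.0]
wrist_force: [-0.0, 1.1, 2.1]
width: 21.9
finger_force: 65.5
t: 14.2
position: [460.3, -3.2, 94.4]
ee_rot: [0.683, 0.731, -0.005, -0.003]
wrist_force: [-0.3, 0.5, 0.5]
width: 32.4
finger_force: 0.0
t: 14.62
position: [508.8, 185.2, 148.5]
ee_rot: [0.683, 0.73, 0.001, 0.0]
wrist_force: [0.9, -1.0, 0.0]
width: 34.1
finger_force: 0.0
comb0_mid 0.83 [ 471. -191.    6.] [336. 230.]
comb0_mid 0.73 [ 806. -196.    7.] [332. 128.]
comb0_mid 0.6 [382. 499.  -1.] [114. 264.]
comb0_mid 0.58 [ 614. -262.    2.] [355. 185.]Traceback (most recent call last):
  File "<string>", line 4, in <module>
    print('A',comb(c,(579,332)),'bay',comb(c,(465,-1)))
              ~~~~^^^^^^^^^^^^^
  File "h.py", line 30, in comb
    d=[(s[i,4] if s[i,4]>60 else 0) for i in range(1,n)]; i=1+int(np.argmax(d))
                                                                  ~~~~~~~~~^^^
    return _wrapfunc(a, 'argmax', axis=axis, out=out, **kwds)
    return _wrapit(obj, method, *args, **kwds)
    result = getattr(arr, method)(*args, **kwds)
ValueError: attempt to get argmax of an empty sequence
```

View pics/t5.png

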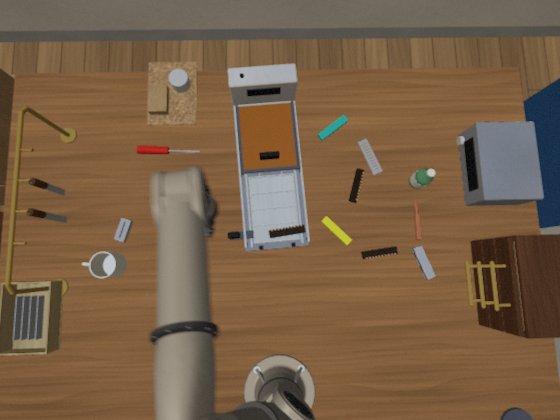

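Comb B sits too far right (ends at about 270–305 px), so it overlaps the rim. It had been knocked aside before the grasp, since its end had already moved to 204 px in the previous picture. I'll measure it now.

Run:
```python
from h import *
c=viewer.camera('side')
s=c['pixels'][150:270,210:350]; a=cv2.resize(s[:,:,::-1],None,fx=4,fy=4,interpolation=2)
c=viewer.camera('top')
s=c['pixels'][160:255,225:320]; b=cv2.resize(s[:,:,::-1],None,fx=4,fy=4,interpolation=2)
o=np.zeros((480,560+380,3),np.uint8); o[:,:560]=a; o[:380,560:]=b; o=cv2.resize(o,(800,408)); cv2.imwrite('pics/z6.png',o)
g=c['pixels'][215:245,255:320].max(2); m=(g<60).astype(np.uint8)
k,l,st_,_=cv2.connectedComponentsWithStats(m); print(st_)
i=1+np.argmax(st_[1:,4]); p=np.argwhere(l==i)[:,::-1]+[255,215]
P=np.array([onplane(c,*q,44)[:2] for q in p],np.float32); print(cv2.minAreaRect(P),P.mean(0))
to(464.7,-1.1,100,3.9)
```

```text
[[   0    0   65   30 1742]
 [  14   10   36   12  202]
 [  37   28    3    2    6]]
((467.1400146484375, -34.802669525146484), (20.988615036010742, 105.93798065185547), 8.624953269958496) [467.3046   -35.802406]
pos [507.2 184.7 146.8] yaw 4.1 -> shift [-0.1823 -0.0556  0.0471] turn [-0.001  0.001  0.003] then (turned axes) [-0.1825 -0.055   0.0468] w 34.2 j7 -0.07
```

View pics/z6.png

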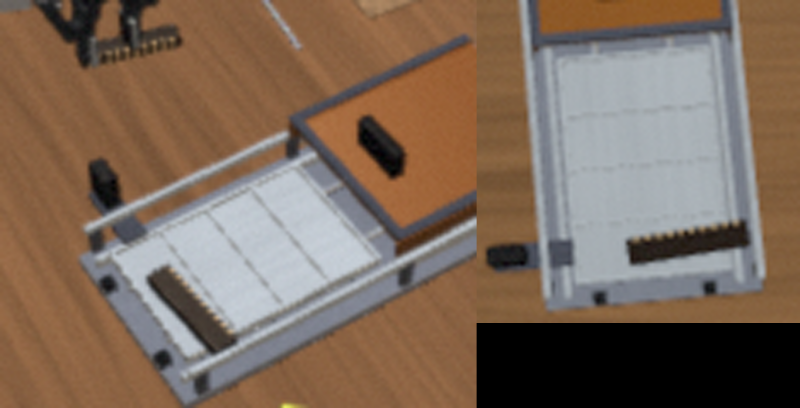

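Comb B is centred at (467,-35) with its right end resting on the rim. I'll regrip it and shift it about +33 mm along the bay.

```bash
python3 -m inch '[[45,[-0.04,-0.01,0],[0,0,0]],[45,[-0.08,-0.02,0],[0,0,0]],[45,[-0.12,-0.04,0],[0,0,0]],[45,[-0.16,-0.055,0],[0,0,0]],[45,[-0.2,-0.055,0.02],[0,0,0]]]' >/dev/null
python3 -m inch '[[45,[-0.014,0,0.027],[0,0,0]],[45,[-0.014,0,0.06],[0,0,0]],[45,[-0.014,0,0.08],[0,0,0]],[45,[-0.014,0,0.088],[0,0,0]],[45,[-0.014,0,0.088],[0,0,0]]]'
python3 -m inch '[[0,[0,0,0],[0,0,0]],[0,[0,0,0],[0,0,0]],[0,[0,0,0],[0,0,0]],[0,[0,0,0],[0,0,0]],[0,[0,0,-0.02],[0,0,0]]]'
python3 -c "
from h import *
to(464.7,-1.1,60,3.9)"
```

```text
t: 15.65
position: [464.5, -29.5, 40.6]
ee_rot: [0.684, 0.729, -0.002, -0.002]
wrist_force: [-0.2, -0.0, 0.3]
width: 38.5
finger_force: 0.0
t: 16.07
position: [464.5, -27.5, 60.5]
ee_rot: [0.683, 0.731, -0.002, -0.002]
wrist_force: [-0.2, 0.8, -0.5]
width: 21.1
finger_force: 58.3
pos [464.5 -27.5  60.5] yaw 3.9 -> shift [0.0263 0.0019 0.0005] turn [-0.006 -0.    -0.   ] then (turned axes) [0.0263 0.0019 0.0005] w 21.1 j7 0.4
```

```bash
python3 -m inch '[[0,[0.015,0,0],[0,0,0]],[0,[0.033,0,0],[0,0,0]],[0,[0.033,0,0],[0,0,0]],[0,[0.033,0,0.015],[0,0,0]],[0,[0.033,0,0.02],[0,0,0]]]'
python3 -m inch '[[0,[0,0,0],[0,0,0]],[38,[0,0,0],[0,0,0]],[38,[0,0,0],[0,0,0]],[38,[0,0,-0.02],[0,0,0]],[38,[0,0,-0.06],[0,0,0]]]'
python3 -m inch '[[40,[0.04,0,-0.04],[0,0,0]],[40,[0.08,-0.01,-0.06],[0,0,0]],[40,[0.12,-0.02,-0.06],[0,0,0]],[40,[0.15,-0.03,-0.06],[0,0,0]],[40,[0.16,-0.04,-0.06],[0,0,0]]]'
python3 - <<'E'
from h import *
c=viewer.camera('top')
s=c['pixels'][140:275,120:320]; b=cv2.resize(s[:,:,::-1],None,fx=4,fy=4,interpolation=2); cv2.imwrite('pics/z7.png',b)
for z,(x0,y0,x1,y1) in ((44,(255,215,300,245)),(14,(140,170,190,230))):
  g=c['pixels'][y0:y1,x0:x1].max(2); m=(g<60).astype(np.uint8)
  k,l,q,_=cv2.connectedComponentsWithStats(m); i=1+np.argmax(q[1:,4])
  P=np.array([onplane(c,*(u+[x0,y0]),z)[:2] for u in np.argwhere(l==i)[:,::-1]],np.float32); print(cv2.minAreaRect(P))
to(579,332,120,80.4)
E
```

```text
t: 16.48
position: [464.7, 5.2, 41.8]
ee_rot: [0.682, 0.731, -0.0, -0.0]
wrist_force: [0.4, -1.1, 2.4]
width: 21.0
finger_force: 58.6
t: 16.9
position: [460.6, 4.4, 99.6]
ee_rot: [0.683, 0.73, -0.004, -0.003]
wrist_force: [0.7, 0.6, 0.1]
width: 32.2
finger_force: 0.0
t: 17.32
position: [413.6, 168.2, 163.7]
ee_rot: [0.68, 0.733, 0.003, -0.001]
wrist_force: [-0.8, 0.0, -0.8]
width: 34.4
finger_force: 0.0
((463.00506591796875, -0.10864639282226562), (19.343761444091797, 104.38814544677734), 6.703181743621826)
((578.775634765625, 331.9581298828125), (23.162485122680664, 106.71067810058594), 80.37983703613281)
pos [410.4 169.3 162.7] yaw 4.5 -> shift [0.1489 0.1809 0.043 ] turn [ 1.000e-03 -5.000e-03 -1.325e+00] then (turned axes) [-0.1391  0.1886  0.0427] w 33.8 j7 -0.22
```

View pics/z7.png

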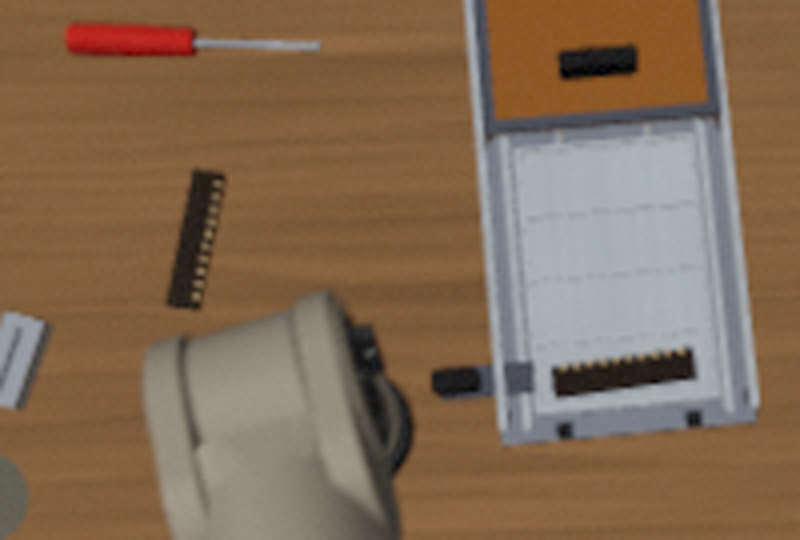

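Comb B now lies flat inside bay 0 at (463,0), well clear of the rims. Comb A is still at (579,332).

```bash
python3 -m inch '[[60,[0,0,0],[0,0,-0.12]],[60,[0,0,0],[0,0,-0.24]],[60,[0,0,0],[0,0,-0.36]],[60,[0,0,0],[0,0,-0.48]],[60,[0,0,0],[0,0,-0.6]]]' >/dev/null
python3 -m inch '[[60,[0,0,0],[0,0,-0.12]],[60,[0,0,0],[0,0,-0.24]],[60,[0,0,0],[0,0,-0.36]],[60,[0,0,0],[0,0,-0.48]],[60,[0,0,0],[0,0,-0.6]]]' >/dev/null
python3 -m inch '[[60,[0,0,0],[0,0,-0.12]],[60,[-0.035,0.04,0.01],[0,0,-0.12]],[60,[-0.06,0.07,0.02],[0,0,-0.12]],[60,[-0.08,0.10,0.03],[0,0,-0.12]],[60,[-0.1,0.13,0.04],[0,0,-0.12]]]' >/dev/null
python3 -m inch '[[60,[0,0,0],[0,0,0]],[60,[0,0,0],[0,0,0]],[60,[0,0,0],[0,0,0]]]'
python3 -c "
from h import *
c=viewer.camera('top')
look(c,['comb0_mid']); to(579,332,6,80.4)"
```

```text
t: 18.87
position: [546.6, 252.7, 122.5]
ee_rot: [0.092, 0.996, -0.001, -0.0]
wrist_force: [0.1, -0.9, -1.1]
width: 51.0
finger_force: 0.0
comb0_mid 0.72 [ 468. -191.    7.] [336. 231.]
comb0_mid 0.65 [ 612. -265.    4.] [356. 185.]
comb0_mid 0.48 [ 807. -193.    7.] [331. 128.]
pos [546.7 252.7 124.3] yaw 79.4 -> shift [-0.0169  0.0838  0.1184] turn [ 0.001  0.001 -0.018] then (turned axes) [-0.0186  0.0836  0.1183] w 51.4 j7 1.13
```

```bash
python3 -m inch '[[60,[-0.008,0.04,0.02],[0,0,-0.018]],[60,[-0.018,0.08,0.04],[0,0,-0.018]],[60,[-0.018,0.084,0.08],[0,0,-0.018]],[60,[-0.018,0.084,0.11],[0,0,-0.018]],[60,[-0.018,0.084,0.118],[0,0,-0.018]]]'
python3 -m inch '[[60,[0,0,0],[0,0,0]],[60,[0,0,0],[0,0,0]],[0,[0,0,0],[0,0,0]],[0,[0,0,0],[0,0,0]],[0,[0,0,0],[0,0,0]]]'
python3 -m inch '[[0,[0,0,0],[0,0,0]],[0,[0,0,-0.03],[0,0,0]],[0,[0,0,-0.07],[0,0,0.1]],[0,[0,0,-0.11],[0,0,0.2]],[0,[0,0,-0.12],[0,0,0.32]]]'
python3 -m inch '[[0,[0,0,0],[0,0,0.12]],[0,[0,0,0],[0,0,0.24]],[0,[0,0,0],[0,0,0.36]],[0,[0,0,0],[0,0,0.48]],[0,[0,0,0],[0,0,0.6]]]'
python3 -m inch '[[0,[0,0,0],[0,0,0.12]],[0,[0,0,0],[0,0,0.24]],[0,[0,0,0],[0,0,0.36]],[0,[0,0,0],[0,0,0.415]],[0,[0,0,0],[0,0,0.415]]]'
python3 -c "
from h import *
to(514.6,2.3,126,3.9)
c=viewer.camera('side');save(c,'s8.png')"
```

```text
t: 19.38
position: [575.0, 332.8, 0.4]
ee_rot: [0.082, 0.997, -0.002, -0.004]
wrist_force: [-1.5, -0.2, -1.8]
width: 51.6
finger_force: 0.0
t: 19.8
position: [582.0, 333.9, 8.6]
ee_rot: [0.083, 0.997, 0.002, 0.002]
wrist_force: [-0.8, -2.0, 6.4]
width: 21.3
finger_force: 59.1
t: 20.22
position: [584.2, 335.2, 134.2]
ee_rot: [0.243, 0.97, 0.005, 0.005]
wrist_force: [1.8, 1.1, -0.1]
width: 21.9
finger_force: 59.1
t: 20.63
position: [579.9, 333.9, 126.1]
ee_rot: [0.519, 0.855, 0.001, 0.0]
wrist_force: [-0.5, -1.7, -0.3]
width: 21.7
finger_force: 59.1
t: 21.05
position: [579.8, 333.9, 125.7]
ee_rot: [0.682, 0.731, 0.001, 0.0]
wrist_force: [-0.4, -0.4, -1.3]
width: 21.9
finger_force: 59.1
pos [579.8 333.9 125.7] yaw 4.0 -> shift [-0.3263 -0.088  -0.0005] turn [ 0.001 -0.001  0.001] then (turned axes) [-3.264e-01 -8.760e-02 -3.000e-04] w 21.9 j7 -0.14
```

View pics/s8.png

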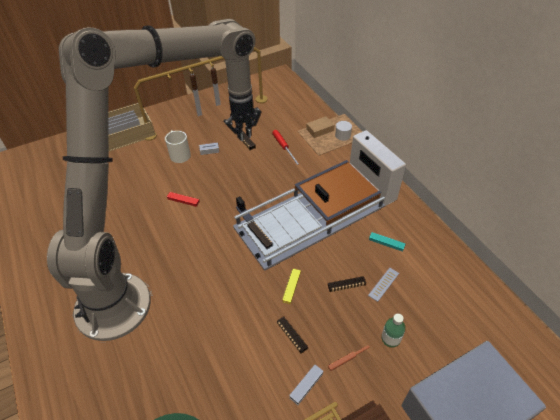

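Comb A is held, aligned with the bays. Moving it to bay 1.

```bash
python3 -m inch '[[0,[-0.035,-0.018,0],[0,0,0]],[0,[-0.07,-0.036,0],[0,0,0]],[0,[-0.105,-0.054,0],[0,0,0]],[0,[-0.14,-0.07,0],[0,0,0]],[0,[-0.178,-0.087,0],[0,0,0]]]'
python3 -m inch '[[0,[-0.04,0,0],[0,0,0]],[0,[-0.08,0,0],[0,0,0]],[0,[-0.12,0,0],[0,0,0]],[0,[-0.148,0,0],[0,0,0]],[0,[-0.148,0,0],[0,0,0]]]'
python3 -m inch '[[0,[0,0,0],[0,0,0]],[0,[0,0,0],[0,0,0]],[0,[0,0,0],[0,0,0]]]'
python3 -c "
from h import *
to(515.5,2.3,38,3.9)
c=viewer.camera('side'); look(c,['comb0_mid'],spotter.search_frame); s=c['pixels'][130:290,190:390]; cv2.imwrite('pics/s9.png',cv2.resize(s[:,:,::-1],None,fx=3.5,fy=3.5,interpolation=2))"
```

```text
t: 21.52
position: [504.7, 149.3, 125.3]
ee_rot: [0.681, 0.733, 0.001, -0.0]
wrist_force: [0.5, -0.7, 0.0]
width: 21.6
finger_force: 59.1
t: 21.93
position: [515.8, -7.3, 126.6]
ee_rot: [0.686, 0.728, -0.0, 0.003]
wrist_force: [0.6, -0.9, -0.7]
width: 21.5
finger_force: 59.2
t: 22.18
position: [515.9, 4.4, 124.8]
ee_rot: [0.681, 0.733, 0.001, -0.0]
wrist_force: [0.4, 0.1, -0.5]
width: 21.8
finger_force: 59.2
pos [515.9   4.4 124.8] yaw 4.2 -> shift [-0.0022 -0.0005  0.0868] turn [ 0.    -0.001  0.005] then (turned axes) [-0.0021 -0.0005  0.0868] w 21.8 j7 0.38
comb0_mid 0.7 [ 610. -258.   18.] [345. 281.]
comb0_mid 0.65 [ 364. -462.   22.] [307. 385.]
comb0_mid 0.56 [ 466. -194.   11.] [291. 287.]
comb0_mid 0.54 [ 804. -197.   16.] [386. 241.]
```

View pics/s9.png

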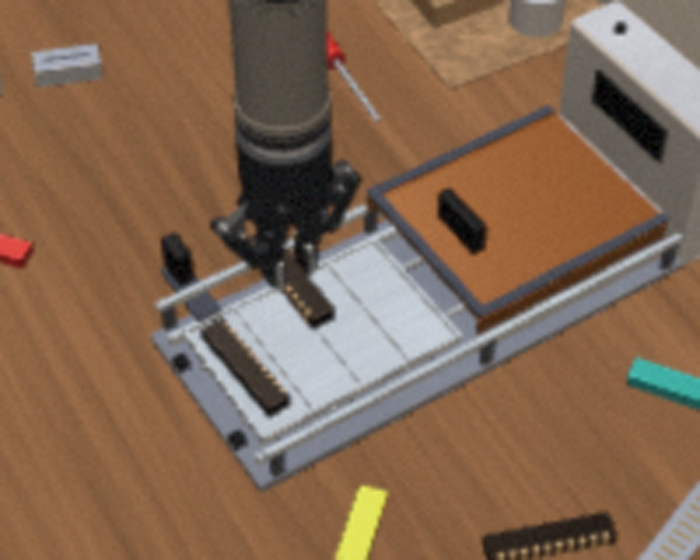

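Comb A protrudes evenly from the grip over bay 1. Lowering it, then going on toward comb C.

```bash
python3 -m inch '[[0,[-0.002,0,0.035],[0,0,0]],[0,[-0.002,0,0.07],[0,0,0]],[0,[-0.002,0,0.084],[0,0,0]],[0,[-0.002,0,0.087],[0,0,0]],[0,[-0.002,0,0.087],[0,0,0]]]'
python3 -m inch '[[0,[0,0,0],[0,0,0]],[38,[0,0,0],[0,0,0]],[38,[0,0,0],[0,0,0]],[38,[0,0,-0.02],[0,0,0]],[38,[0,0,-0.06],[0,0,0]]]'
python3 -m inch '[[40,[-0.03,0,-0.04],[0,0,0]],[40,[-0.07,0.02,-0.05],[0,0,0]],[60,[-0.11,0.03,-0.05],[0,0,0]],[60,[-0.14,0.04,-0.05],[0,0,0]],[60,[-0.14,0.04,-0.05],[0,0,0]]]'
python3 - <<'E'
from h import *
c=viewer.camera('top'); s=c['pixels'][140:275,230:430]; b=cv2.resize(s[:,:,::-1],None,fx=4,fy=4,interpolation=2); cv2.imwrite('pics/z10.png',b)
print('C',comb(c,(612,-261)),'D',comb(c,(400,-321)))
to(612,-261,110,73.5)
E
```

```text
t: 22.7
position: [515.8, 2.0, 37.3]
ee_rot: [0.681, 0.732, -0.0, -0.001]
wrist_force: [-0.2, -0.5, -1.2]
width: 21.7
finger_force: 66.0
t: 23.12
position: [511.7, 1.3, 94.7]
ee_rot: [0.682, 0.732, -0.004, -0.003]
wrist_force: [1.8, 0.7, -0.5]
width: 32.3
finger_force: 0.0
t: 23.53
position: [566.2, -149.2, 150.0]
ee_rot: [0.687, 0.727, -0.002, 0.006]
wrist_force: [-0.9, -2.0, 0.2]
width: 51.3
finger_force: 0.0Traceback (most recent call last):
  File "<stdin>", line 3, in <module>
  File "h.py", line 30, in comb
    d=[(s[i,4] if s[i,4]>60 else 0) for i in range(1,n)]; i=1+int(np.argmax(d))
                                                                  ~~~~~~~~~^^^
    return _wrapfunc(a, 'argmax', axis=axis, out=out, **kwds)
    return _wrapit(obj, method, *args, **kwds)
    result = getattr(arr, method)(*args, **kwds)
ValueError: attempt to get argmax of an empty sequence
```

View pics/z10.png

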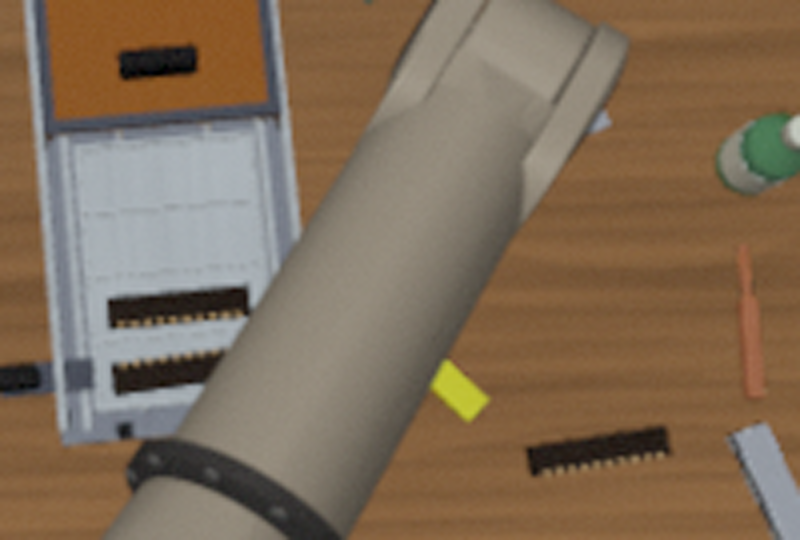

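Combs B and A both lie inside their bays; the arm hides C. Rotating for comb C.

```bash
python3 -m inch '[[60,[0,0,0],[0,0,-0.12]],[60,[0,0,0],[0,0,-0.24]],[60,[0,0,0],[0,0,-0.36]],[60,[0,0,0],[0,0,-0.48]],[60,[0,0,0],[0,0,-0.6]]]' >/dev/null
python3 -m inch '[[60,[0,0,0],[0,0,-0.12]],[60,[0,0,0],[0,0,-0.24]],[60,[0,0,0],[0,0,-0.36]],[60,[0,0,0],[0,0,-0.48]],[60,[0,0,0],[0,0,-0.6]]]'
python3 -c "
from h import *
c=viewer.camera('side')
try: print('C',comb(c,(612,-262)))
except Exception as e: print(e)
print('D',comb(c,(400,-322)))
to(612,-261,6,73.3)"
```

```text
t: 24.42
position: [565.4, -134.8, 147.8]
ee_rot: [0.146, 0.989, 0.0, -0.0]
wrist_force: [0.0, -0.1, 0.5]
width: 50.9
finger_force: 0.0
C (array([ 611.6, -262.2]), -14.8, (108, 24), 177)
D (array([ 400.3, -325. ]), -87.4, (109, 22), 208)
pos [ 565.4 -134.9  147.8] yaw 73.4 -> shift [-0.0808 -0.1076  0.1417] turn [ 0.001 -0.001  0.002] then (turned axes) [-0.0809 -0.1074  0.1418] w 51.5 j7 1.72
```

```bash
python3 -m inch '[[60,[-0.022,-0.03,0],[0,0,0]],[60,[-0.045,-0.06,0],[0,0,0]],[60,[-0.067,-0.09,0],[0,0,0]],[60,[-0.081,-0.1075,0.02],[0,0,0]],[60,[-0.081,-0.1075,0.055],[0,0,0]]]' >/dev/null
python3 -m inch '[[60,[0,0,0.03],[0,0,0]],[60,[0,0,0.06],[0,0,0]],[60,[0,0,0.08],[0,0,0]],[60,[0,0,0.086],[0,0,0]],[60,[0,0,0.086],[0,0,0]]]'
python3 -m inch '[[60,[0,0,0],[0,0,0]],[0,[0,0,0],[0,0,0]],[0,[0,0,0],[0,0,0]],[0,[0,0,0],[0,0,0]],[0,[0,0,0],[0,0,0]]]'
python3 -m inch '[[0,[0,0,0],[0,0,0]],[0,[0,0,-0.03],[0,0,0]],[0,[0,0,-0.07],[0,0,0.1]],[0,[0,0,-0.11],[0,0,0.2]],[0,[0,0,-0.12],[0,0,0.32]]]'
python3 -m inch '[[0,[0,0,0],[0,0,0.12]],[0,[0,0,0],[0,0,0.24]],[0,[0,0,0],[0,0,0.36]],[0,[0,0,0],[0,0,0.48]],[0,[0,0,0],[0,0,0.6]]]'
python3 -m inch '[[0,[0,0,0],[0,0,0.12]],[0,[0,0,0],[0,0,0.24]],[0,[0,0,0],[0,0,0.29]],[0,[0,0,0],[0,0,0.29]],[0,[0,0,0],[0,0,0.29]]]'
python3 -c "
from h import *
to(614.3,9.1,126,3.9)"
```

```text
t: 25.3
position: [609.7, -261.1, 4.5]
ee_rot: [0.15, 0.989, 0.001, -0.002]
wrist_force: [-0.3, 1.5, 0.4]
width: 51.0
finger_force: 0.0
t: 25.72
position: [612.7, -263.9, 9.5]
ee_rot: [0.15, 0.989, -0.0, 0.002]
wrist_force: [-1.2, 1.4, 6.1]
width: 22.0
finger_force: 59.2
t: 26.13
position: [614.6, -265.7, 135.1]
ee_rot: [0.308, 0.951, -0.001, 0.006]
wrist_force: [0.8, -1.3, 0.6]
width: 21.2
finger_force: 59.1
t: 26.55
position: [611.1, -262.9, 127.1]
ee_rot: [0.576, 0.818, 0.0, 0.0]
wrist_force: [-0.4, -0.4, -1.2]
width: 21.5
finger_force: 59.1
t: 26.97
position: [611.1, -262.9, 126.9]
ee_rot: [0.685, 0.729, 0.0, -0.0]
wrist_force: [1.1, 1.1, -0.6]
width: 21.5
finger_force: 59.1
pos [ 611.1 -262.9  126.9] yaw 3.5 -> shift [0.2713 0.0199 0.0009] turn [ 0.    -0.    -0.006] then (turned axes) [0.2712 0.0217 0.0009] w 21.5 j7 0.82
```

```bash
python3 -m inch '[[0,[0.035,0.005,0],[0,0,-0.006]],[0,[0.07,0.01,0],[0,0,-0.006]],[0,[0.105,0.015,0],[0,0,-0.006]],[0,[0.14,0.018,0],[0,0,-0.006]],[0,[0.175,0.02,0],[0,0,-0.006]]]' >/dev/null
python3 -m inch '[[0,[0.035,0.001,0],[0,0,0]],[0,[0.07,0.001,0],[0,0,0]],[0,[0.09,0.001,0],[0,0,0]],[0,[0.096,0.001,0],[0,0,0]],[0,[0.096,0.001,0],[0,0,0]]]'
python3 -m inch '[[0,[0,0,0],[0,0,0]],[0,[0,0,0],[0,0,0]],[0,[0,0,0],[0,0,0]]]'
python3 -c "
from h import *
to(614.3,9.1,38,3.9)"
```

```text
t: 27.8
position: [615.3, 12.0, 126.7]
ee_rot: [0.681, 0.732, 0.001, -0.001]
wrist_force: [-0.2, -0.4, -1.1]
width: 21.7
finger_force: 59.1
t: 28.05
position: [615.2, 5.5, 127.3]
ee_rot: [0.685, 0.729, -0.0, 0.001]
wrist_force: [-0.6, 0.2, -1.0]
width: 21.6
finger_force: 59.1
pos [615.2   5.5 127.3] yaw 3.6 -> shift [ 0.0038 -0.0007  0.0893] turn [ 0.     0.002 -0.006] then (turned axes) [ 0.0037 -0.0006  0.0893] w 21.6 j7 0.42
```

```bash
python3 -m inch '[[0,[0.002,-0.001,0.035],[0,0,0]],[0,[0.002,-0.001,0.07],[0,0,0]],[0,[0.002,-0.001,0.085],[0,0,0]],[0,[0.002,-0.001,0.0885],[0,0,0]],[0,[0.002,-0.001,0.0885],[0,0,0]]]'
python3 -m inch '[[0,[0,0,0],[0,0,0]],[38,[0,0,0],[0,0,0]],[38,[0,0,0],[0,0,0]],[38,[0,0,-0.02],[0,0,0]],[38,[0,0,-0.06],[0,0,0]]]'
python3 -m inch '[[40,[-0.03,0,-0.02],[0,0,0]],[60,[-0.06,-0.03,-0.03],[0,0,0]],[60,[-0.09,-0.06,-0.03],[0,0,0]],[60,[-0.12,-0.09,-0.03],[0,0,0]],[60,[-0.15,-0.11,-0.03],[0,0,0]]]' >/dev/null
python3 -m inch '[[60,[-0.03,-0.02,0],[0,0,0]],[60,[-0.06,-0.04,0],[0,0,0]],[60,[-0.09,-0.06,0],[0,0,0]],[60,[-0.12,-0.08,0],[0,0,0]],[60,[-0.12,-0.08,0],[0,0,0]]]'
python3 - <<'E'
from h import *
c=viewer.camera('top'); s=c['pixels'][140:275,230:430]; b=cv2.resize(s[:,:,::-1],None,fx=4,fy=4,interpolation=2); cv2.imwrite('pics/z11.png',b)
c=viewer.camera('side')
try: print('D',comb(c,(400,-322)))
except Exception as e: print(e)
to(399.5,-322,6,6)
E
```

```text
t: 28.47
position: [613.7, 9.0, 37.9]
ee_rot: [0.684, 0.729, -0.0, -0.0]
wrist_force: [-0.5, -0.1, -0.1]
width: 21.6
finger_force: 68.7
t: 28.88
position: [610.0, 11.3, 94.1]
ee_rot: [0.684, 0.73, -0.004, -0.004]
wrist_force: [0.6, -0.1, -1.2]
width: 32.4
finger_force: 0.0
t: 29.72
position: [436.1, -280.9, 130.1]
ee_rot: [0.689, 0.725, -0.003, 0.002]
wrist_force: [-1.4, -1.6, 0.6]
width: 51.4
finger_force: 0.0
D (array([ 400.3, -325. ]), -87.4, (109, 22), 210)
pos [ 441.  -273.8  129.1] yaw 3.4 -> shift [-0.0455 -0.0445  0.1231] turn [ 0.001  0.001 -0.045] then (turned axes) [-0.0436 -0.0463  0.1231] w 51.1 j7 0.97
```

View pics/z11.png

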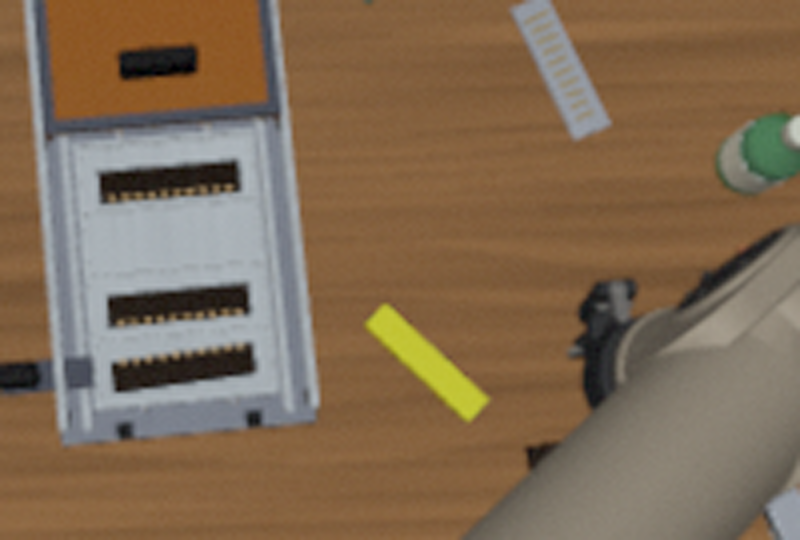

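B, A and C are seated in bays 0, 1 and 3; bay 2 is free. Comb D is unmoved, so I pick it up.

```bash
python3 -m inch '[[60,[-0.02,-0.02,0.02],[0,0,-0.04]],[60,[-0.046,-0.0445,0.04],[0,0,-0.04]],[60,[-0.046,-0.0445,0.08],[0,0,-0.04]],[60,[-0.046,-0.0445,0.11],[0,0,-0.04]],[60,[-0.046,-0.0445,0.123],[0,0,-0.04]]]'
python3 -m inch '[[60,[0,0,0],[0,0,0]],[60,[0,0,0],[0,0,0]],[0,[0,0,0],[0,0,0]],[0,[0,0,0],[0,0,0]],[0,[0,0,0],[0,0,0]]]'
python3 -m inch '[[0,[0,0,0],[0,0,0]],[0,[0,0,-0.03],[0,0,0]],[0,[0,0,-0.07],[0,0,0]],[0,[0,0,-0.11],[0,0,0.03]],[0,[0,0,-0.12],[0,0,0.035]]]'
python3 -m inch '[[0,[0,0,0],[0,0,0]],[0,[0,0,0],[0,0,0]]]'
python3 -c "
from h import *
to(564.4,5.7,126,3.9)"
```

```text
t: 30.23
position: [399.8, -316.9, 1.7]
ee_rot: [0.668, 0.744, 0.0, -0.003]
wrist_force: [-0.0, 0.9, -0.6]
width: 51.4
finger_force: 0.0
t: 30.65
position: [402.5, -321.1, 7.5]
ee_rot: [0.668, 0.744, 0.0, 0.002]
wrist_force: [-0.9, 1.5, 5.4]
width: 22.0
finger_force: 58.9
t: 31.07
position: [403.9, -323.9, 132.0]
ee_rot: [0.682, 0.731, 0.001, 0.006]
wrist_force: [1.2, -0.2, -0.5]
width: 21.5
finger_force: 59.4
t: 31.23
position: [401.4, -319.9, 125.7]
ee_rot: [0.681, 0.732, 0.001, 0.001]
wrist_force: [-0.6, -0.3, -1.8]
width: 21.5
finger_force: 59.4
pos [ 401.4 -319.9  125.7] yaw 4.1 -> shift [3.13e-01 1.86e-01 1.00e-04] turn [ 0.002 -0.     0.004] then (turned axes) [ 3.137e-01  1.847e-01 -3.000e-04] w 21.5 j7 1.1
```

```bash
python3 -m inch '[[0,[0.03,0.018,0],[0,0,0]],[0,[0.06,0.036,0],[0,0,0]],[0,[0.09,0.054,0],[0,0,0]],[0,[0.12,0.072,0],[0,0,0]],[0,[0.15,0.09,0],[0,0,0]]]' >/dev/null
python3 -m inch '[[0,[0.03,0.018,0],[0,0,0]],[0,[0.06,0.036,0],[0,0,0]],[0,[0.09,0.054,0],[0,0,0]],[0,[0.12,0.072,0],[0,0,0]],[0,[0.15,0.09,0],[0,0,0]]]' >/dev/null
python3 -m inch '[[0,[0.01,0.003,0],[0,0,0]],[0,[0.015,0.006,0],[0,0,0]],[0,[0.015,0.006,0],[0,0,0]],[0,[0.015,0.006,0],[0,0,0]],[0,[0.015,0.006,0],[0,0,0]]]'
python3 -c "
from h import *
to(564.4,6.7,38,3.9)
c=viewer.camera('side'); s=c['pixels'][130:290,190:390]; cv2.imwrite('pics/s12.png',cv2.resize(s[:,:,::-1],None,fx=3.5,fy=3.5,interpolation=2))"
```

```text
t: 32.48
position: [563.0, 4.5, 124.9]
ee_rot: [0.683, 0.73, -0.001, -0.0]
wrist_force: [0.3, 0.4, -0.9]
width: 21.4
finger_force: 59.4
pos [563.    4.5 124.9] yaw 3.8 -> shift [0.0022 0.0017 0.0869] turn [-0.001  0.001 -0.001] then (turned axes) [0.0021 0.0015 0.0869] w 21.4 j7 0.43
```

View pics/s12.png

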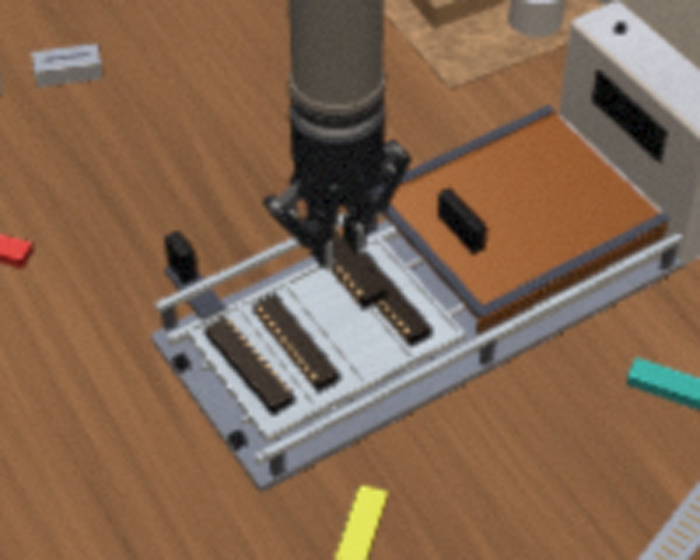

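Comb D hangs over free bay 2, with the other three combs seated. Lowering it, then going to the knob.

```bash
python3 -m inch '[[0,[0.002,0.001,0.035],[0,0,0]],[0,[0.002,0.001,0.07],[0,0,0]],[0,[0.002,0.001,0.084],[0,0,0]],[0,[0.002,0.001,0.087],[0,0,0]],[0,[0.002,0.001,0.087],[0,0,0]]]'
python3 -m inch '[[0,[0,0,0],[0,0,0]],[38,[0,0,0],[0,0,0]],[38,[0,0,0],[0,0,0]],[38,[0,0,-0.02],[0,0,0]],[38,[0,0,-0.06],[0,0,0]]]'
python3 -m inch '[[50,[0.03,0,-0.04],[0,0,0]],[50,[0.06,-0.03,-0.05],[0,0,0]],[50,[0.09,-0.06,-0.05],[0,0,0]],[50,[0.12,-0.09,-0.05],[0,0,0]],[50,[0.126,-0.1,-0.05],[0,0,0]]]'
python3 - <<'E'
from h import *
c=viewer.camera('top'); s=c['pixels'][140:275,200:400]; b=cv2.resize(s[:,:,::-1],None,fx=4,fy=4,interpolation=2); cv2.imwrite('pics/z13.png',b)
to(456,125.5,52,3.9)
E
```

```text
t: 32.95
position: [564.2, 7.8, 38.0]
ee_rot: [0.682, 0.731, -0.001, -0.0]
wrist_force: [0.0, 0.5, -1.0]
width: 21.6
finger_force: 64.1
t: 33.37
position: [561.4, 10.1, 95.6]
ee_rot: [0.682, 0.732, -0.003, -0.003]
wrist_force: [0.6, 1.0, -0.3]
width: 32.5
finger_force: 0.0
t: 33.78
position: [453.2, 132.6, 148.8]
ee_rot: [0.679, 0.734, 0.001, -0.002]
wrist_force: [-0.6, 1.7, -0.4]
width: 42.2
finger_force: 0.0
pos [450.5 134.  148.1] yaw 4.6 -> shift [-0.0096  0.0054  0.096 ] turn [-0.006 -0.006  0.012] then (turned axes) [-0.0089  0.005   0.0961] w 42.7 j7 0.07
```

View pics/z13.png

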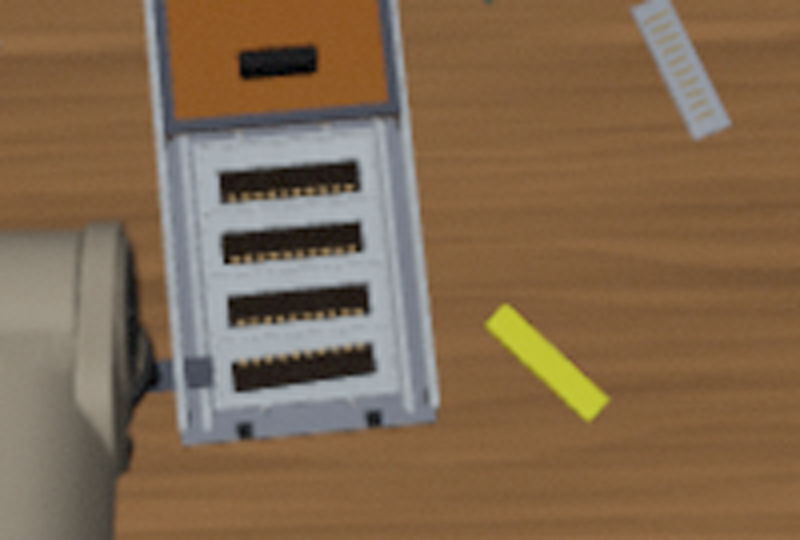

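All four combs lie in their bays. Next I grip the knob and slide the carriage home gently.

```bash
python3 -m inch '[[50,[-0.008,0.004,0.03],[0,0,0]],[50,[-0.008,0.004,0.06],[0,0,0]],[50,[-0.008,0.004,0.09],[0,0,0]],[50,[-0.008,0.004,0.096],[0,0,0]],[50,[-0.008,0.004,0.096],[0,0,0]]]'
python3 -m inch '[[0,[0,0,0],[0,0,0]],[0,[0,0,0],[0,0,0]],[0,[0,0,0],[0,0,0]],[0,[0,0,0],[0,0,0]],[0,[0,0,0],[0,0,0]]]'
python3 -m inch '[[0,[0,0.003,0],[0,0,0]],[0,[0,0.009,0],[0,0,0]],[0,[0,0.018,0],[0,0,0]],[0,[0,0.028,0],[0,0,0]],[0,[0,0.038,0],[0,0,0]]]'
python3 -m inch '[[0,[0,0.01,0],[0,0,0]],[0,[0,0.02,0],[0,0,0]],[0,[0,0.03,0],[0,0,0]],[0,[0,0.04,0],[0,0,0]],[0,[0,0.05,0],[0,0,0]]]'
python3 -m inch '[[0,[0,0.01,0],[0,0,0]],[0,[0,0.02,0],[0,0,0]],[0,[0,0.03,0],[0,0,0]],[0,[0,0.04,0],[0,0,0]],[0,[0,0.05,0],[0,0,0]]]'
python3 -m inch '[[0,[0,0.01,0],[0,0,0]],[0,[0,0.02,0],[0,0,0]],[0,[0,0.03,0],[0,0,0]],[0,[0,0.04,0],[0,0,0]],[0,[0,0.05,0],[0,0,0]]]'
python3 -c "
from h import *
st()"
```

```text
t: 34.25
position: [459.6, 119.3, 51.4]
ee_rot: [0.682, 0.731, -0.002, -0.001]
wrist_force: [-0.0, -0.2, 1.5]
width: 42.8
finger_force: 0.0
t: 34.67
position: [463.7, 120.2, 54.6]
ee_rot: [0.682, 0.732, 0.002, 0.002]
wrist_force: [1.1, -1.1, 7.0]
width: 16.7
finger_force: 59.9
t: 35.08
position: [499.7, 122.6, 54.6]
ee_rot: [0.682, 0.732, 0.001, -0.0]
wrist_force: [-3.7, -1.4, 12.2]
width: 17.1
finger_force: 60.5
t: 35.5
position: [549.5, 126.0, 54.7]
ee_rot: [0.682, 0.732, 0.001, 0.0]
wrist_force: [-3.1, -1.0, 10.7]
width: 16.6
finger_force: 60.3
t: 35.92
position: [599.2, 129.4, 54.7]
ee_rot: [0.682, 0.732, 0.0, 0.0]
wrist_force: [-4.2, -1.2, 9.3]
width: 16.6
finger_force: 60.1
t: 36.33
position: [648.9, 132.7, 54.8]
ee_rot: [0.682, 0.732, 0.0, 0.0]
wrist_force: [-3.0, -2.0, 7.2]
width: 17.0
finger_force: 59.9
36.3333 [648.9 132.7  54.8] x [-0.07   0.998 -0.   ] y [0.998 0.07  0.001] z [ 0.001 -0.    -1.   ] w 16.992036784602558 F [-3.  -2.   7.2] 59.93691265583038 j [-0.69  0.8   0.8   1.42 -0.59  1.17  0.25]
```

```bash
python3 -m inch '[[0,[0,0.007,0],[0,0,0]],[0,[0,0.014,0],[0,0,0]],[0,[0,0.02,0],[0,0,0]],[0,[0,0.025,0],[0,0,0]],[0,[0,0.029,0],[0,0,0]]]'
python3 -m inch '[[0,[0,0.003,0],[0,0,0]],[0,[0,0.006,0],[0,0,0]],[0,[0,0.009,0],[0,0,0]],[0,[0,0.011,0],[0,0,0]],[0,[0,0.011,0],[0,0,0]]]'
```

```text
t: 36.75
position: [677.9, 134.7, 54.8]
ee_rot: [0.682, 0.732, 0.0, 0.001]
wrist_force: [-2.3, -0.6, 6.3]
width: 16.7
finger_force: 59.8
t: 37.17
position: [681.0, 134.9, 54.7]
ee_rot: [0.682, 0.731, -0.006, -0.006]
wrist_force: [-21.3, -2.1, 18.1]
width: 17.0
finger_force: 62.3
```

```bash
python3 -m inch '[[0,[0,-0.007,0],[0,0,0]],[0,[0,-0.007,0],[0,0,0]],[45,[0,-0.007,0],[0,0,0]],[45,[0,-0.007,0],[0,0,0]],[45,[0,-0.007,0],[0,0,0]]]'
python3 -m inch '[[45,[0,0,-0.03],[0,0,0]],[45,[0,0,-0.07],[0,0,0]],[60,[0,0,-0.11],[0,0,0]],[60,[-0.04,0.005,-0.12],[0,0,0]],[60,[-0.08,0.01,-0.12],[0,0,0]]]'
python3 -m inch '[[60,[-0.02,0,0],[0,0,0]],[60,[-0.02,0,0],[0,0,0]],[60,[-0.02,0,0],[0,0,0]]]'
python3 -c "
from h import *
c=viewer.camera('side'); look(c,['knob','guard_grip'])
to(698,16.4,82,3.9)"
```

```text
t: 37.58
position: [681.3, 136.6, 52.2]
ee_rot: [0.681, 0.732, 0.0, -0.0]
wrist_force: [0.3, 0.8, -0.6]
width: 38.5
finger_force: 0.0
t: 38.0
position: [700.2, 61.2, 177.5]
ee_rot: [0.678, 0.735, 0.004, 0.003]
wrist_force: [1.2, -2.0, 0.2]
width: 51.2
finger_force: 0.0
t: 38.25
position: [698.4, 34.2, 172.3]
ee_rot: [0.683, 0.73, -0.0, 0.0]
wrist_force: [0.2, 1.2, 0.3]
width: 51.7
finger_force: 0.0
knob 0.59 [681. 139.  62.] [299. 177.]
guard_grip 0.71 [693.  17.  95.] [321. 192.]
pos [698.4  39.7 171.7] yaw 4.3 -> shift [-0.0234 -0.0021  0.0896] turn [-0.001 -0.002  0.006] then (turned axes) [-0.0232 -0.002   0.0897] w 51.2 j7 0.32
```

```bash
python3 -m inch '[[60,[-0.021,-0.003,0.02],[0,0,0]],[60,[-0.021,-0.003,0.05],[0,0,0]],[60,[-0.021,-0.003,0.08],[0,0,0]],[60,[-0.021,-0.003,0.089],[0,0,0]],[60,[-0.021,-0.003,0.089],[0,0,0]]]'
python3 -m inch '[[0,[0,0,0],[0,0,0]],[0,[0,0,0],[0,0,0]],[0,[0,0,0],[0,0,0]],[0,[0,0,0],[0,0,0]],[0,[0,0,0],[0,0,0]]]'
python3 -m inch '[[0,[0,-0.01,0],[0,0,0]],[0,[0,-0.025,0],[0,0,0]],[0,[0,-0.045,0],[0,0,0]],[0,[0,-0.065,0],[0,0,0]],[0,[0,-0.085,0],[0,0,0]]]'
python3 -m inch '[[0,[0,-0.02,0],[0,0,0]],[0,[0,-0.04,0],[0,0,0]],[0,[0,-0.06,0],[0,0,0]],[0,[0,-0.08,0],[0,0,0]],[0,[0,-0.1,0],[0,0,0]]]'
python3 -m inch '[[0,[0,-0.01,0],[0,0,0]],[0,[0,-0.017,0],[0,0,0]],[0,[0,-0.023,0],[0,0,0]],[0,[0,-0.028,0],[0,0,0]],[0,[0,-0.032,0],[0,0,0]]]'
python3 -m inch '[[0,[0,-0.003,0],[0,0,0]],[0,[0,-0.006,0],[0,0,0]],[0,[0,-0.009,0],[0,0,0]],[0,[0,-0.01,0],[0,0,0]],[0,[0,-0.01,0],[0,0,0]]]'
```

```text
t: 38.82
position: [694.4, 18.8, 79.3]
ee_rot: [0.681, 0.733, -0.002, -0.003]
wrist_force: [-0.3, -0.1, 0.4]
width: 51.2
finger_force: 0.0
t: 39.23
position: [698.0, 16.0, 86.0]
ee_rot: [0.681, 0.732, 0.001, 0.001]
wrist_force: [-1.5, 1.6, 6.2]
width: 14.8
finger_force: 61.6
t: 39.65
position: [614.8, 10.4, 86.0]
ee_rot: [0.681, 0.732, 0.003, 0.003]
wrist_force: [3.6, 2.0, 5.9]
width: 14.9
finger_force: 61.5
t: 40.07
position: [515.4, 3.6, 85.9]
ee_rot: [0.681, 0.732, 0.004, 0.002]
wrist_force: [2.8, 2.6, 9.4]
width: 14.8
finger_force: 61.9
t: 40.48
position: [483.6, 1.4, 85.9]
ee_rot: [0.681, 0.732, 0.004, 0.002]
wrist_force: [2.0, 3.5, 7.1]
width: 14.8
finger_force: 61.8
t: 40.9
position: [479.7, 1.1, 86.0]
ee_rot: [0.681, 0.732, 0.007, 0.007]
wrist_force: [15.8, 2.6, -9.3]
width: 14.3
finger_force: 60.4
```

```bash
python3 -m inch '[[0,[0,0.005,0],[0,0,0]],[0,[0,0.005,0],[0,0,0]],[45,[0,0.005,0],[0,0,0]],[45,[0,0.005,0],[0,0,0]],[45,[0,0.005,0],[0,0,0]]]'
python3 -m inch '[[45,[0,0,-0.03],[0,0,0]],[45,[0,0,-0.07],[0,0,0]],[45,[0,0,-0.11],[0,0,0]],[45,[0.04,0,-0.12],[0,0,0]],[45,[0.08,0,-0.12],[0,0,0]]]'
python3 -m inch '[[45,[0.04,0,0],[0,0,0]],[45,[0.08,0,0],[0,0,0]],[45,[0.12,0,0],[0,0,0]],[45,[0.16,0,0],[0,0,0]],[45,[0.16,0,0],[0,0,0]]]'
python3 - <<'E'
from h import *
c=viewer.camera('side'); look(c,['knob','guard_grip'])
c=viewer.camera('top'); look(c,['knob','guard_grip']); save(c,'t14.png')
E
```

```text
t: 41.32
position: [475.2, -0.6, 83.5]
ee_rot: [0.682, 0.732, 0.0, 0.0]
wrist_force: [-0.1, -0.4, -0.2]
width: 38.5
finger_force: 0.0
t: 41.73
position: [472.8, 77.0, 207.6]
ee_rot: [0.685, 0.729, 0.004, 0.002]
wrist_force: [-0.1, 0.7, -0.3]
width: 38.1
finger_force: 0.0
t: 42.15
position: [455.4, 250.3, 202.1]
ee_rot: [0.676, 0.737, 0.001, -0.002]
wrist_force: [0.0, 1.5, -0.2]
width: 38.7
finger_force: 0.0
knob 0.62 [681. 142.  64.] [298. 176.]
guard_grip 0.78 [476.   1.  95.] [262. 221.]
guard_grip 0.5 [739. 337.   1.] [286. 150.]
knob 0.81 [679. 140.  56.] [228. 164.]
guard_grip 0.7 [482.  -0.  92.] [276. 225.]
```

View pics/t14.png

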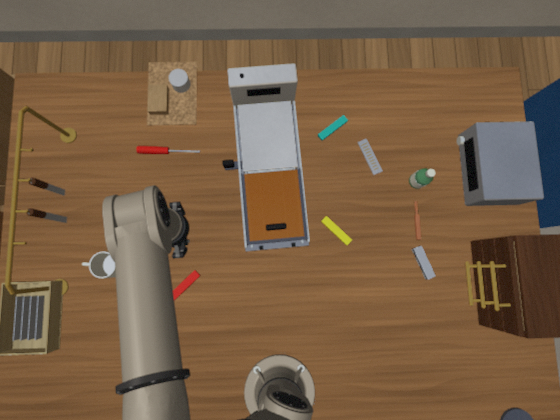

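The guard is fully shut with its fin at (276,225), and the carriage is home with the knob at (228,164). The bystanders I can see look unmoved, and the arm is clear.

```bash
python3 -c "
from h import *
print(workorder.job_done())"
```

```text
the job is handed in; nothing more can be done
None
```

The job is handed in: all four ebony combs lie flat in their own bays, the carriage was slid home to its stop and then the guard was shut; one comb first landed on a bay rim and was reseated.

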